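# Isolate the lathe and mix the oil before oiling

### The job

The lathe is about to be oiled: switch its isolator off first. Then take the oil bottle with the screw cap, turn it right over so that its cap points down and keep it upside down for two seconds to loosen the graphite settled in it, and set it down gently, upright, on the drip tray. Let go of it there and leave the spout oiler, grease tin, chuck key and brush pot as they are.

Things in the scene. Friction and masses are not known exactly. Their poses are not given: they have to be found in the camera images.
- isolator (a joint): rotary handle of the lathe's isolator, rad: 0 = on (as found), 1.571 = off, at its stop. Turns counter-clockwise seen from above. Snap action: a spring pushes it away from half-way (0.785) towards the nearer stop with about 0.11 N m at the stops; it takes about 0.13 N m to start it, and past half-way it snaps home by itself.
- isolator_grip (a point): point on the handle's turning axis, 94 mm above the bench, 12 mm below the top of its grip bar; turns with the handle: z up, x along the bar towards its end with the white index line. The black bar is 56 (x) x 14 (y) mm and stands from 76 to 106 mm above the bench, on a black disc 58 mm in diameter.
- isolator_box: grey box 130 (x) x 96 (y) x 64 mm high, fixed to the bench on the right-hand side, in front of the lathe (which stands at least 80 mm farther to the right); the handle is in the middle of its top; origin at the centre of its underside, z up. Handle on: bar along the box's x; off: along its y. A black conduit leaves its +x end.
- oil_bottle: closed round white bottle with paper label and black screw cap, standing loose on the bench, 0.3 to 0.55 kg; its place may be exchanged with the spout oiler's. Body 62 mm in diameter, straight up to 132 mm, then a shoulder and 28 mm neck; cap 33 mm in diameter, 176 to 200 mm (full height). Origin at the centre of its underside, z towards the cap; centre of mass about 80 mm up.
- drip_tray: shallow rectangular tray of bare sheet steel, 200 (x) x 150 (y) mm outside, fixed to the bench; walls 3 mm thick, rim 18 mm above the bench, floor top about 3 mm above the bench. Origin at the centre of its underside, z up.
- spout_oiler: smaller white bottle with a long thin pointed black spout, not to be moved: body 54 mm in diameter, 185 mm high to the tip of the spout; loose; origin at the centre of its underside.
- grease_tin: squat round tin with a lid, 86 mm in diameter, 50 mm high, loose, not to be moved; origin at the centre of its underside.
- chuck_key: T-shaped steel chuck key lying flat, shank 89 mm long along x with a 110 mm cross bar (y) at its +x end, 16 mm thick; loose, not to be moved; origin on the bench near the middle of the shank.
- brush_pot: grey plastic pot with brushes in it, 80 mm in diameter, 95 mm high, 170 mm with the brushes; loose, not to be moved; origin at the centre of its underside.
Mind the look-alikes: they are no part of the job. What is meant by the drip_tray is not turquoise, and is the larger of those in its own colour.

How it is judged:
By the outcome, as a careful person would: the job done as asked, in the order asked, and still so for the second after the job is handed in, with the robot touching nothing.
It also fails if it takes over 72 s, if anything falls off the work surface, if the arm or the gripper's body presses on something with over 40 N, if the wrist force passes 120 N, or if a joint passes its speed limit or range.

### The arm

A 6-joint arm with a two-finger parallel gripper is mounted at the origin on the work surface. World frame = base frame: x ahead of the robot, y to its left, z up, the work surface at z = 0. Lengths are in m, angles in rad, forces in N, time in s.
With the tool pointing down it reaches from about 0.35 to 0.975 m from the base axis. Payload 4.9 kg.
Tool frame: the origin (TCP) lies midway between the tips of the shut fingers; the grasp point (between the pads) lies ctrl.tcp_to_grasp behind it (ctrl.tcp_to_grasp is the distance from the TCP to the grasp point, in m); z points along the fingers, y is the direction in which the jaws open and shut (so a half turn about z gives the same grasp; the last joint's range is limited). The gripper opens to 85 mm and grips with 20 to 120 N. Pads are 22 mm wide; open, the fingers measure 114 mm over their backs; the gripper's body (76 mm by 85 mm) begins 54 mm behind the grasp point. The pads swing forward as they close: fully open they stand 13 mm farther back than shut.
Start: joints at [1.007, 0.053, 1.613, -0, 1.476, -0.119], TCP at [0.269, 0.564, 0.231] pointing down, gripper open.
Joint ranges: [-3.01, 3.01], [-1.01, 2.22], [0.06, 2.58], [-1.02, 4.17], [0.09, 2.62], [-3.14, 3.14]. Speed limits (rad/s): [2.57, 2.57, 3.14, 3.14, 3.14, 3.14].

### API

Orientations are given as a rotation vector (axis times angle).
In Python, from station import ctrl, get_image, calibration, finish_job, models gives the robot as it stands.
- The arm moves only by the shell command python3 -m creep 'ROWS' [FORCE]. ROWS is JSON, a list of rows, each a list of 7 numbers: the opening, from 0 (shut) to 1 (fully open), then the shift along the tool's x, y, z in m, then the turn, a rotation vector about the tool's x, y, z in degrees. A call has 1 to 20 rows; each row shifts and turns the commanded pose from where the row before left it, along the tool's axes as they then stand; what a row does not reach is not made up. A row lasts 1/10 s, in which the tool goes at most 50 mm and 8.59 degrees, less where a joint would pass 70% of its speed; a pose out of reach is approached as far as the arm can. A call with a gripper value outside its range is refused whole. The fingers move at their own pace and stop on an object; FORCE is the grip in N (left out, the last holds). Time passes only in rows, so rows that do not move let the fingers close. It gives the time, the measured TCP pose, the force and the opening at its end, in the units of the state.
- ctrl.get_obs(): the state, without advancing time (a new reading comes with each control period).
- get_image(name): name is "side" or "top" or "wrist"; returns the picture (420x560x3 uint8, red, green, blue); there is no depth.
- calibration(name): a dict with "mtx" (3x3 intrinsics, pixels), "R" (3x3) and "t" (3): a world point X has camera coordinates R X + t. Camera axes: x right, y down, z forward; pixel columns grow to the right and rows downward; lengths in m; the calibration is good to about 2 mm. The wrist camera is an equidistant fisheye: a pixel r from the principal point sees the ray r / f radians off the axis. A picture is of the moment at which its call begins: read the wrist's pose just before it. calibration takes no time and is no camera call; for the wrist camera it gives the pose at the moment of the call.
- finish_job(): hands the job in, once; it reports no verdict.
Trained networks look in the newest picture that a camera, given by its name, has taken for a name from the list of things; names that differ only in an ending like _2 or _b are one class to them, and where a whole thing is asked for, a point or a joint stands for the part that bears it (a point fixed in the world has none). Each returns a list of dicts, best first, with "conf" (0 to 1); they miss things now and then, are a little off and sometimes report something else, mostly with a low value. They report only what shows in the picture. A call takes as long as a camera call. They do not tell look-alikes from the thing itself.
- models.search_frame(camera, name): "extent" ([left, top, right, bottom] in pixels, round what is visible of it).
The state is a dict: "t": time; "q": joint angles; "dq": joint speeds; "effort": joint torques, N m; "tool_pos": TCP position; "tool_rot": TCP orientation; "contact_force": force on the tool from outside, world axes, zero at the start; "wrist_torque": the same for the moment, N m; "opening": finger opening in m.
Only numpy, scipy, OpenCV 4.12 (cv2) and the standard library are available. Lean on these libraries where they do the work, as an engineer would, in place of code of your own. Each camera call takes 0.05 s, during which the arm holds its last target. There are 200 camera calls.

## Working session

There is one attempt and no reset: what is moved stays moved. The work goes in short steps, Python scripts to look and compute and a shell command to move; the robot and the scene stay as the last step left them, time stands still between calls to the robot, and variables do not carry over. Pictures are saved under pics/ and viewed, about 8 in all and at most 12, crops included, and the job is handed in when it is done.

```bash
ls; mkdir -p pics; python3 - <<'E'
from station import ctrl,get_image,calibration,models
import cv2,numpy as np
o=ctrl.get_obs();print(o['t'],o['tool_pos'],o['tool_rot'],o['opening'],ctrl.tcp_to_grasp)
for c in ['side','top']:
    im=get_image(c);cv2.imwrite(f'pics/{c}0.png',im[:,:,::-1])
    k=calibration(c);print(c,k['mtx'].tolist(),k['R'].round(4).tolist(),k['t'].round(4).tolist())
    for n in ['isolator_box','isolator','oil_bottle','drip_tray','spout_oiler','grease_tin','chuck_key','brush_pot']:
        print(n,[(np.round(d['extent']).tolist(),round(d['conf'],2)) for d in models.search_frame(c,n)][:4])
E
```

```text
pics
0.0 [0.26858896 0.56365144 0.23006063] [-0.69280047 -3.06353775  0.00308511] 0.08525526216929566 0.0187
side [[476.53988580216287, 0.0, 272.5940592930767], [0.0, 476.53988580216287, 212.63601962190054], [0.0, 0.0, 1.0]] [[0.8486, -0.5288, -0.0129], [-0.4076, -0.6381, -0.6532], [0.3372, 0.5596, -0.7571]] [-0.4575, 0.2714, 1.2182]
isolator_box [([310.0, 316.0, 380.0, 378.0], 0.78)]
isolator [([331.0, 324.0, 354.0, 353.0], 0.72)]
oil_bottle [([256.0, 150.0, 280.0, 206.0], 0.67)]
drip_tray [([182.0, 309.0, 284.0, 396.0], 0.9), ([175.0, 219.0, 243.0, 268.0], 0.67), ([289.0, 222.0, 375.0, 296.0], 0.63)]
spout_oiler [([192.0, 118.0, 213.0, 165.0], 0.6)]
grease_tin [([307.0, 161.0, 332.0, 188.0], 0.87)]
chuck_key [([235.0, 259.0, 268.0, 286.0], 0.57)]
brush_pot [([244.0, 101.0, 272.0, 149.0], 0.69)]
top [[431.2952344911171, 0.0, 283.3289816580342], [0.0, 431.2952344911171, 219.4980211523659], [0.0, 0.0, 1.0]] [[0.0113, -0.9998, 0.0137], [-0.9981, -0.0121, -0.0608], [0.061, -0.013, -0.9981]] [-0.0431, 0.5223, 1.284]
isolator_box [([389.0, 202.0, 426.0, 260.0], 0.96)]
isolator [([403.0, 228.0, 421.0, 247.0], 0.54)]
oil_bottle [([216.0, 182.0, 242.0, 206.0], 0.91)]
drip_tray [([227.0, 246.0, 273.0, 304.0], 0.9), ([304.0, 155.0, 358.0, 223.0], 0.82), ([328.0, 275.0, 385.0, 346.0], 0.79)]
spout_oiler [([121.0, 216.0, 153.0, 236.0], 0.82), ([217.0, 184.0, 240.0, 201.0], 0.48)]
grease_tin [([225.0, 118.0, 257.0, 150.0], 0.84)]
chuck_key [([289.0, 246.0, 328.0, 276.0], 0.61)]
brush_pot [([131.0, 132.0, 166.0, 174.0], 0.96)]
```

```bash
python3 - <<'E'
import cv2,numpy as np
t=cv2.imread('pics/top0.png');s=cv2.imread('pics/side0.png')
a=cv2.resize(t[90:360,90:460],None,fx=2.1,fy=2.1,interpolation=cv2.INTER_CUBIC)
b=cv2.resize(s[90:410,140:420],None,fx=1.8,fy=1.8,interpolation=cv2.INTER_CUBIC)
cv2.imwrite('pics/v1.png',a);cv2.imwrite('pics/v2.png',b)
E
```

```text
(no output)
```

View pics/v1.png

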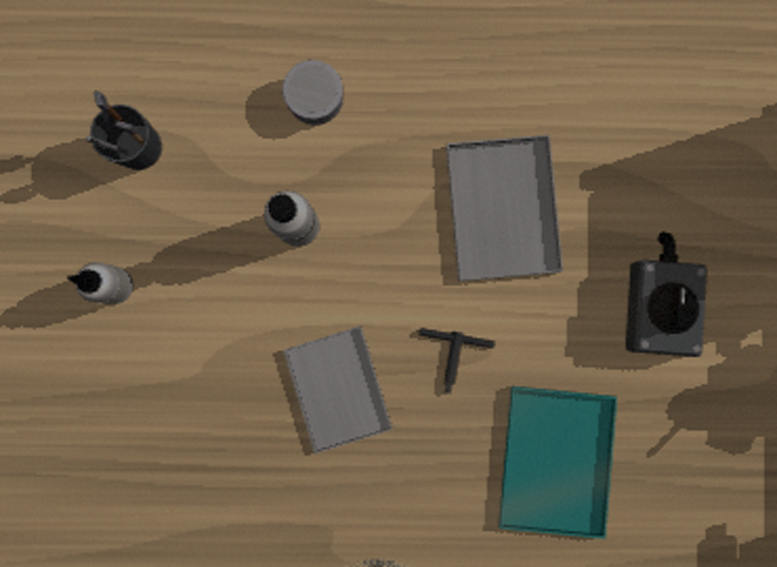

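View pics/v2.png

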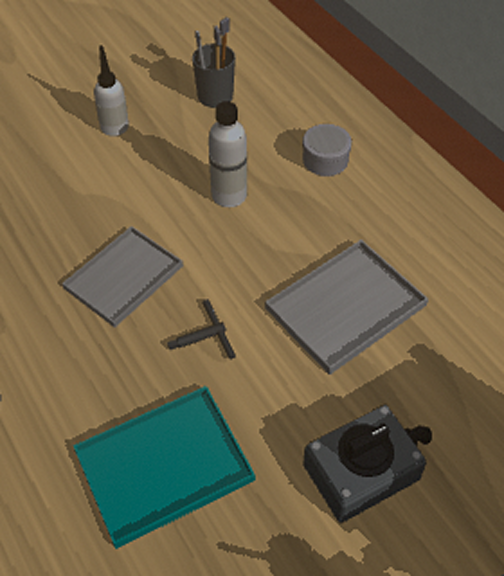

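The oil bottle with the round screw cap is at top (229,194) and side (268,178). The thing at top (137,226) is the spout oiler. There are three trays in the top view:
- (331,189): bare steel, the larger of the two steel trays, so this is the one meant.
- (250,275): bare steel, but smaller.
- (356,310): turquoise.

Next I enlarge the isolator and tray to confirm.

```bash
python3 - <<'E'
import cv2,numpy as np
t=cv2.imread('pics/top0.png');s=cv2.imread('pics/side0.png')
def c(im,x,y,w,h,f): return cv2.resize(im[y:y+h,x:x+w],None,fx=f,fy=f,interpolation=cv2.INTER_CUBIC)
# top: isolator 380..440,195..265 ; side: 300..390,305..385
A=cv2.convertScaleAbs(c(t,380,195,60,70,6),alpha=1.8);B=cv2.convertScaleAbs(c(s,300,305,80,80,5),alpha=1.8)
C=c(t,200,145,170,40,4.5)
H=420
o=np.zeros((600,800,3),np.uint8);o[:420,:360]=A;o[:400,380:780]=B;o[420:600,:765]=C
cv2.imwrite('pics/v3.png',o)
E
```

```text
(no output)
```

View pics/v3.png

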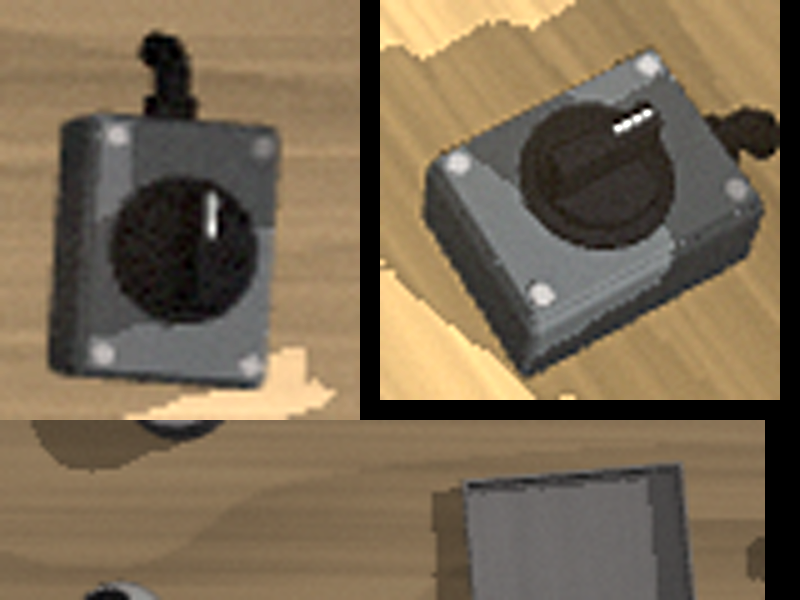

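The crop confirms it: the steel tray at top (331,189) is visibly bigger than the one at (250,275). The white index line sits at the conduit end, so the handle is on. I now triangulate.

```bash
cat > h.py <<'E'
import numpy as np,cv2
from station import ctrl,get_image,calibration,models
K={c:calibration(c) for c in('top','side')}
P={c:K[c]['mtx']@np.c_[K[c]['R'],K[c]['t']] for c in K}
def tri(a,b):
    X=cv2.triangulatePoints(P['top'],P['side'],np.array(a,float).reshape(2,1),np.array(b,float).reshape(2,1)).ravel();return X[:3]/X[3]
def proj(c,X): p=P[c]@np.r_[X,1];return p[:2]/p[2]
def plane(c,p,z):
    k=K[c];d=k['R'].T@np.linalg.inv(k['mtx'])@np.r_[p,1];o=-k['R'].T@k['t'];return o+d*(z-o[2])/d[2]
E
python3 - <<'E'
from h import *
np.set_printoptions(precision=4,suppress=True)
T=lambda x,y:(380+x/6,195+y/6)
S=lambda x,y:(300+(x-380)/5,305+y/5)
sc=[tri(T(*a),S(*b)) for a,b in [((117,134),(648,65)),((263,147),(737,188)),((251,366),(541,293)),((102,354),(457,162))]]
print('screws',np.array(sc));c=np.mean(sc,0);print('c',c)
x=sc[0]+sc[1]-sc[2]-sc[3];y=sc[0]+sc[3]-sc[1]-sc[2];print('angx',np.degrees(np.arctan2(x[1],x[0])),np.degrees(np.arctan2(-y[0],y[1])))
i=[tri(T(211,192),S(652,111)),tri(T(210,236),S(614,128))];print('index',i)
t=lambda x,y:(90+x/2.1,90+y/2.1)
s=lambda x,y:(140+x/1.8,90+y/1.8)
print('cap',tri(t(282,208),s(227,107)), 'cap@.2',plane('top',t(282,208),.2))
tc=[t(446,147),t(547,137),t(560,270),t(459,281)]
W=[plane('top',p,.018) for p in tc];print('tray top@18',np.array(W),np.mean(W,0),np.linalg.norm(W[0]-W[1]),np.linalg.norm(W[1]-W[2]))
print('in side v2',[ (proj('side',w)-[140,90])*1.8 for w in W])
sd=[s(361,243),s(425,298),s(331,370),s(265,303)]
W2=[tri(a,b) for a,b in zip(tc,sd)];print('tri tray',np.array(W2),np.mean(W2,0))
# bottle base via side view: lowest point of base; base centre from side label bottom (228,198)
print('base side@0',plane('side',s(229,199),0.0))
for n,a,z in[('oiler',(95,285),.1),('tin',(313,90),.05),('pot',(124,135),.095),('key',(452,360),.01)]: print(n,plane('top',t(*a),z))
R=cv2.Rodrigues(ctrl.get_obs()['tool_rot'])[0];print(R)
E
```

```text
screws [[ 0.532  -0.3757  0.0648]
 [ 0.5269 -0.4471  0.0651]
 [ 0.4207 -0.4398  0.0663]
 [ 0.4257 -0.3679  0.0654]]
c [ 0.4763 -0.4076  0.0654]
angx -4.080888095503926 -4.025267241976713
index [array([ 0.5025, -0.409 ,  0.1034]), array([ 0.4817, -0.4075,  0.1062])]
cap [0.5914 0.1179 0.2011] cap@.2 [0.5888 0.1194 0.2   ]
tray top@18 [[ 0.7044 -0.0928  0.018 ]
 [ 0.7211 -0.2392  0.018 ]
 [ 0.5282 -0.2583  0.018 ]
 [ 0.5106 -0.1131  0.018 ]] [ 0.6161 -0.1759  0.018 ] 0.1473402613913896 0.19392503726270874
in side v2 [array([355.3951, 240.3164]), array([421.9661, 297.9931]), array([326.7097, 365.6418]), array([261.8011, 301.5273])]
tri tray [[ 0.7102 -0.0955  0.0092]
 [ 0.7235 -0.2406  0.0172]
 [ 0.5314 -0.2617  0.0072]
 [ 0.5131 -0.1146  0.0136]] [ 0.6195 -0.1781  0.0118]
base side@0 [0.5873 0.1088 0.    ]
oiler [0.4952 0.3792 0.1   ]
tin [0.7767 0.0978 0.05  ]
pot [0.6992 0.3482 0.095 ]
key [ 0.3974 -0.1045  0.01  ]
[[-0.9027  0.4303 -0.    ]
 [ 0.4303  0.9027  0.    ]
 [ 0.      0.     -1.    ]]
```

```bash
python3 - <<'E'
from station import ctrl
print([a for a in dir(ctrl) if a[0]!='_']); o=ctrl.get_obs(); print({k:(v.round(4).tolist() if hasattr(v,'round') and hasattr(v,'tolist') else v) for k,v in o.items()})
E
python3 -m creep '[[0.6,0,0,-0.03,0,0,0],[0.6,0,0,-0.03,0,0,0]]' 30
```

```text
['MotionError', 'get_obs', 'tcp_to_grasp']
{'t': 0.9, 'q': [1.007, 0.0527, 1.6129, 0.0, 1.476, -0.119], 'dq': [-0.0016, 0.001, 0.0013, -0.0013, -0.0002, 0.0001], 'effort': [-0.0007, -39.3685, -37.0469, -0.0001, 0.0003, 0.0], 'tool_pos': [0.2689, 0.5642, 0.2313], 'tool_rot': [-0.693, -3.0642, -0.0001], 'contact_force': [-0.6086, 0.2996, 0.4701], 'wrist_torque': [-0.0447, -0.0448, -0.0186], 'opening': 0.08546313144076136}
t: 1.1
tool_pos: [0.2685, 0.5635, 0.2904]
tool_rot: [-0.693, -3.063, 0.005]
contact_force: [0.5, -0.0, 0.5]
opening: 0.0593
```

```bash
r='x'; python3 -m creep '[[0.6,-0.0303,-0.0394,0,0,0,0],[0.6,-0.0303,-0.0394,0,0,0,0],[0.6,-0.0303,-0.0394,0,0,0,0],[0.6,-0.0303,-0.0394,0,0,0,0],[0.6,-0.0303,-0.0394,0,0,0,0],[0.6,-0.0303,-0.0394,0,0,0,0],[0.6,-0.0303,-0.0394,0,0,0,0],[0.6,-0.0303,-0.0394,0,0,0,0],[0.6,-0.0303,-0.0394,0,0,0,0],[0.6,-0.0303,-0.0394,0,0,0,0],[0.6,-0.0303,-0.0394,0,0,0,0],[0.6,-0.0303,-0.0394,0,0,0,0],[0.6,-0.0303,-0.0394,0,0,0,0],[0.6,-0.0303,-0.0394,0,0,0,0],[0.6,-0.0303,-0.0394,0,0,0,0],[0.6,-0.0303,-0.0394,0,0,0,0],[0.6,-0.0303,-0.0394,0,0,0,0],[0.6,-0.0303,-0.0394,0,0,0,0],[0.6,-0.0303,-0.0394,0,0,0,0],[0.6,-0.0303,-0.0394,0,0,0,0]]'
python3 -c "
from station import ctrl;o=ctrl.get_obs();print(o['q'],o['tool_pos'],o['tool_rot'])"
python3 -m creep '[[0.6,0,0,0.005,0,0,8.5],[0.6,0,0,0.005,0,0,8.5],[0.6,0,0,0.005,0,0,8.5],[0.6,0,0,0.005,0,0,8.5],[0.6,0,0,0.005,0,0,8.5],[0.6,0,0,0.005,0,0,8.5],[0.6,0,0,0.005,0,0,8.5],[0.6,0,0,0.005,0,0,8.5],[0.6,0,0,0.005,0,0,8.5],[0.6,0,0,0.005,0,0,8.5],[0.6,0,0,0.005,0,0,8.5],[0.6,0,0,0.005,0,0,8.5],[0.6,0,0,0.005,0,0,8.5],[0.6,0,0,0.005,0,0,8.5],[0.6,0,0,0.005,0,0,8.5],[0.6,0,0,0.005,0,0,8.5],[0.6,0,0,0.005,0,0,8.5],[0.6,0,0,0.005,0,0,8.5],[0.6,0,0,0.005,0,0,5.5],[0.6,0,0,0,0,0,0]]'
python3 - <<'E'
from station import ctrl,get_image,calibration
import cv2,numpy as np
o=ctrl.get_obs();print(o['t'],o['q'],o['tool_pos'],cv2.Rodrigues(o['tool_rot'])[0].round(3).tolist())
im=get_image('wrist');cv2.imwrite('pics/w1.png',im[:,:,::-1])
E
```

```text
t: 3.1
tool_pos: [0.477, -0.4101, 0.2913]
tool_rot: [0.694, 3.064, 0.0]
contact_force: [0.5, -0.1, -0.1]
opening: 0.0511
[-8.28449744e-01  3.35723113e-02  1.53341116e+00  1.85627140e-04
  1.57438226e+00 -1.95395239e+00] [ 0.47698109 -0.41008907  0.29128589] [6.93635457e-01 3.06376209e+00 3.67232639e-05]
t: 5.1
tool_pos: [0.4765, -0.4075, 0.1953]
tool_rot: [-3.139, 0.109, 0.002]
contact_force: [0.5, 0.2, -0.2]
opening: 0.051
5.1 [-8.26112119e-01  8.24037003e-02  1.64240952e+00 -6.06658066e-06
  1.41844547e+00  8.14007413e-01] [ 0.47653976 -0.40753452  0.19532235] [[0.998, -0.069, -0.001], [-0.069, -0.998, 0.001], [-0.001, -0.001, -1.0]]
```

View pics/w1.png

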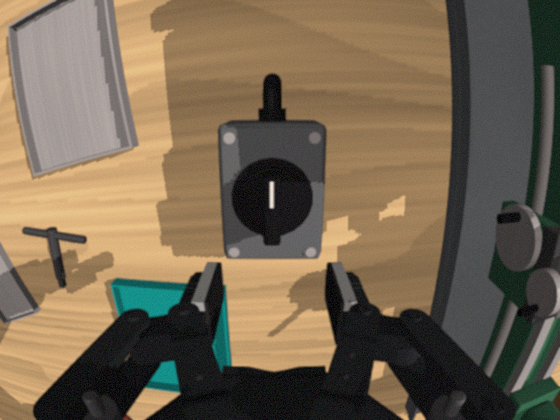

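The handle and box are aligned with the tool, the bar is centred at (271,209), and the index line points towards the conduit. I descend and grip.

```bash
python3 -m creep '[[0.6,0,0,0.02,0,0,0],[0.6,0,0,0.02,0,0,0],[0.6,0,0,0.02,0,0,0],[0.6,0,0,0.02,0,0,0],[0.6,0,0,0.013,0,0,0],[0.6,0,0,0.01,0,0,0],[0.6,0,0,0.01,0,0,0],[0.6,0,0,0,0,0,0],[0,0,0,0,0,0,0],[0,0,0,0,0,0,0],[0,0,0,0,0,0,0],[0,0,0,0,0,0,0],[0,0,0,0,0,0,0],[0,0,0,0,0,0,0]]' 40
```

```text
t: 6.55
tool_pos: [0.4776, -0.4058, 0.0847]
tool_rot: [-3.135, 0.108, -0.001]
contact_force: [-1.0, 9.4, 6.9]
opening: 0.0132
```

```bash
python3 -m creep '[[0,0,-0.0015,0,0,0,0],[0,0,0,0,0,0,-7],[0,0,0,0,0,0,-7],[0,0,0,0,0,0,-7],[0,0,0,0,0,0,-7],[0,0,0,0,0,0,-7],[0,0,0,0,0,0,-7],[0,0,0,0,0,0,-7],[0,0,0,0,0,0,-7],[0,0,0,0,0,0,-7],[0,0,0,0,0,0,-7],[0,0,0,0,0,0,-7],[0,0,0,0,0,0,-7],[0,0,0,0,0,0,-7],[0,0,0,0,0,0,0],[0,0,0,0,0,0,0]]'
python3 -m creep '[[0.7,0,0,0,0,0,0],[0.7,0,0,0,0,0,0],[0.7,0,0,0,0,0,0],[0.7,0,0,0,0,0,0],[0.7,0,0,-0.02,0,0,0],[0.9,0,0,-0.03,0,0,0],[0.9,0,0,-0.03,0,0,0],[0.9,0,0,-0.03,0,0,0],[0.9,0,0,-0.04,0,0,0],[0.9,0,0,-0.04,0,0,0],[0.9,0,0,0,0,0,0]]'
python3 - <<'E'
from station import ctrl,get_image,calibration
import cv2,numpy as np
o=ctrl.get_obs();print(o['t'],o['q'],o['tool_pos'],cv2.Rodrigues(o['tool_rot'])[0].round(3).tolist())
im=get_image('wrist');a=im[:,:,::-1]
im=get_image('top');b=im[:,:,::-1]
im=get_image('side');c=im[:,:,::-1]
z=lambda i:cv2.resize(i,(400,300),interpolation=cv2.INTER_AREA)
o=np.zeros((600,800,3),np.uint8);o[:300,:400]=z(a);o[:300,400:]=z(b);o[300:,:400]=z(c)
cv2.imwrite('pics/w2.png',o)
E
```

```text
t: 8.15
tool_pos: [0.4776, -0.4057, 0.0847]
tool_rot: [-2.282, -2.158, -0.003]
contact_force: [-1.1, 6.1, 5.8]
opening: 0.013
t: 9.25
tool_pos: [0.4791, -0.4088, 0.2819]
tool_rot: [2.269, 2.153, -0.0]
contact_force: [-0.1, 0.0, 0.9]
opening: 0.0769
9.25 [-8.24405029e-01  3.04278781e-02  1.55214056e+00 -1.46958910e-04
  1.54561689e+00 -7.72010875e-01] [ 0.47912064 -0.40881748  0.28185473] [[0.052, 0.999, 0.009], [0.999, -0.052, -0.01], [-0.009, 0.01, -1.0]]
```

View pics/w2.png

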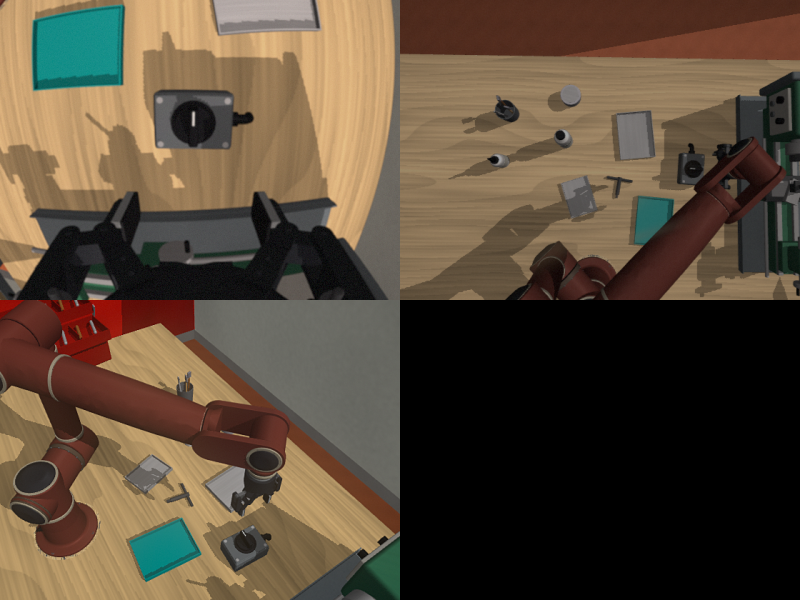

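The index line is now across the box, so the isolator is off. Next I fit a simple kinematic model so I can plan the horizontal grasp.

```bash
cat > kin.py <<'E'
import numpy as np
from scipy.optimize import least_squares
from scipy.spatial.transform import Rotation as Ro
Q=np.array([[1.007,.0527,1.6129,0,1.476,-.119],[-.82845,.03357,1.53341,.000186,1.57438,-1.95395],[-.82611,.0824,1.64241,0,1.418445,.814007],[-.824405,.030428,1.55214,-.000147,1.545617,-.772011]])
Pm=np.array([[.2689,.5642,.2313],[.47698,-.41009,.29129],[.47654,-.40753,.19532],[.47912,-.40882,.28185]])
RV=[Ro.from_rotvec([-.693,-3.0642,0]),Ro.from_rotvec([.6936,3.0638,0]),Ro.from_matrix([[.998,-.069,-.001],[-.069,-.998,.001],[-.001,-.001,-1]]),Ro.from_matrix([[.052,.999,.009],[.999,-.052,-.01],[-.009,.01,-1]])]
def ori(q): return Ro.from_euler('ZYZYZ',[0,0,0,0,0]) if 0 else Ro.from_euler('ZYZ',[q[0],q[1]+q[2],q[3]])*Ro.from_euler('YZ',[q[4],q[5]])
C=(ori(Q[0]).inv()*RV[0])
def fk(q,p):
    L1,L2,off,hd,a=p[:5]; A=q[1]+q[2]
    d=D
    w=Ro.from_euler('z',q[0]).apply([a+L1*np.sin(q[1])+L2*np.sin(A),off,hd+D+L1*np.cos(q[1])+L2*np.cos(A)])
    R=ori(q)*C
    return w+d*R.as_matrix()[:,2],R
D=0.25
if __name__=='__main__':
    for q,r in zip(Q,RV): print((C.inv()*ori(q).inv()*r).as_rotvec().round(3))
    print('C',C.as_rotvec())
    for fixa in (1,):
        s=least_squares(lambda p:np.r_[np.ravel([fk(q,np.r_[p,0])[0]-x for q,x in zip(Q,Pm)])],[.45,.45,.07,.1]);print(s.x,np.abs(s.fun).max())
E
python3 kin.py
```

```text
[-0.  0. -0.]
[ 0.  0. -0.]
[-0.  0. -0.]
[-0.  0. -0.]
C [-8.22960348e-06 -1.36691403e-06  1.57083687e+00]
[0.13904445 0.61815265 0.07420472 0.15065694] 0.0017823727841093095
```

```bash
cat > rd.py <<'E'
from station import ctrl
import json,numpy as np
o=ctrl.get_obs();r=[o['t'],np.array(o['q']).tolist(),np.array(o['tool_pos']).tolist(),np.array(o['tool_rot']).tolist()]
open('log.jsonl','a').write(json.dumps(r)+'\n');print(o['t'],np.round(o['q'],3),np.round(o['tool_pos'],4))
E
python3 -m creep '[[0.9,0.0382,-0.0094,-0.0148,0,0,0],[0.9,0.0382,-0.0094,-0.0148,0,0,0],[0.9,0.0382,-0.0094,-0.0148,0,0,0],[0.9,0.0382,-0.0094,-0.0148,0,0,0],[0.9,0.0382,-0.0094,-0.0148,0,0,0],[0.9,0.0382,-0.0094,-0.0148,0,0,0],[0.9,0.0382,-0.0094,-0.0148,0,0,0],[0.9,0.0382,-0.0094,-0.0148,0,0,0],[0.9,0,0,0,0,0,0]]' >/dev/null; python3 rd.py
python3 -m creep '[[1,0,0,0,0,8,0],[1,0,0,0,0,8,0],[1,0,0,0,0,8,0],[1,0,0,0,0,8,0],[1,0,0,0,0,8,0],[1,0,0,0,0,0,0]]' ; python3 rd.py
python3 -m creep '[[1,0,0,0,0,8,0],[1,0,0,0,0,8,0],[1,0,0,0,0,8,0],[1,0,0,0,0,8,0],[1,0,0,0,0,8,0],[1,0,0,0,0,8,0],[1,0,0,0,0,2,0],[1,0,0,0,0,0,0]]' ; python3 rd.py
```

```text
10.3 [-3.970e-01 -4.720e-01  1.799e+00  1.000e-03  1.813e+00 -3.490e-01] [ 0.4175 -0.0943  0.3928]
t: 10.9
tool_pos: [0.4171, -0.0992, 0.3864]
tool_rot: [-1.871, -1.761, -0.679]
contact_force: [0.5, 0.2, -1.1]
opening: 0.0854
10.9 [-0.751 -0.3    1.79   0.598  2.071 -0.511] [ 0.4171 -0.0992  0.3864]
t: 11.7
tool_pos: [0.4178, -0.0967, 0.3902]
tool_rot: [-1.248, -1.182, -1.245]
contact_force: [0.9, -0.1, 0.7]
opening: 0.0855
11.7 [-0.885 -0.016  1.891  1.252  2.355 -0.434] [ 0.4178 -0.0967  0.3902]
```

```bash
cat >> kin.py <<'E'
import json
L=[json.loads(l) for l in open('log.jsonl')]
QA=np.vstack([Q]+[l[1] for l in L]);PA=np.vstack([Pm]+[l[2] for l in L])
def fkw(q,p):
    L1,L2,off,h,d,a=p;A=q[1]+q[2];R=ori(q)*C
    w=Ro.from_euler('z',q[0]).apply([L1*np.sin(q[1])+L2*np.sin(A)+a*np.cos(A),off,h+L1*np.cos(q[1])+L2*np.cos(A)-a*np.sin(A)])
    return w+d*R.as_matrix()[:,2],R,w
s=least_squares(lambda p:np.r_[np.ravel([fkw(q,np.r_[p,0])[0]-x for q,x in zip(QA,PA)])],[.45,.45,.07,.15,.25])
PK=np.r_[s.x,0]
lo=np.array([-3.01,-1.01,.06,-1.02,.09,-3.14]);hi=np.array([3.01,2.22,2.58,4.17,2.62,3.14])
def ik(pos,R,q0):
    f=lambda q:np.r_[fkw(q,PK)[0]-pos,.3*(R.inv()*fkw(q,PK)[1]).as_rotvec()]
    r=least_squares(f,np.clip(q0,lo+.01,hi-.01),bounds=(lo,hi));return r.x,np.abs(r.fun).max()
def hor(phi,up=1): # tool z azimuth phi, tool x up
    c,s_=np.cos(phi),np.sin(phi);z=np.array([c,s_,0]);x=np.array([0,0,up]);return Ro.from_matrix(np.c_[x,np.cross(z,x),z])
E
python3 - <<'E'
from kin import *
np.set_printoptions(precision=3,suppress=True)
print(PK,np.abs(s.fun).max()); print([(ori(np.array(l[1]))*C).inv().__mul__(Ro.from_rotvec(l[3])).as_rotvec().round(3).tolist() for l in L])
for nm,g,z in [('bottle',(.59,.118),.09),('tray',(.618,-.177),.1),('trayhigh',(.618,-.177),.35),('bhigh',(.59,.118),.35)]:
    for ph in (-10,10,30,50,70,90):
        R=hor(np.radians(ph));zz=R.as_matrix()[:,2];tcp=np.r_[g,z]+.0187*zz
        b=min((ik(tcp,R,np.array([a1,.3,1.6,a4,1.2,a6])) for a1 in(-.8,-.2) for a4 in(1.3,2.5) for a6 in (-.5,-2)),key=lambda t:t[1])
        q=b[0];f=fkw(q,PK);e=Ro.from_euler('z',q[0]).apply([PK[0]*np.sin(q[1]),PK[2],PK[3]+PK[0]*np.cos(q[1])])
        print(nm,ph,q,'err %.4f'%b[1],'wrist',f[2],'elbow',e)
E
```

```text
[0.365 0.604 0.072 0.212 0.29  0.   ] 0.014186426088632298
[[0.0, -0.0, -0.0], [0.0, -0.0, -0.0], [0.0, -0.0, -0.0]]
bottle -10 [ 0.272 -0.004  2.513  3.677  1.009 -1.877] err 0.0000 wrist [0.323 0.165 0.09 ] elbow [-0.021  0.069  0.577]
bottle 10 [ 0.001 -0.058  2.58   2.931  0.97  -1.449] err 0.0066 wrist [0.329 0.073 0.085] elbow [-0.021  0.072  0.576]
bottle 30 [-0.255 -0.024  2.533  2.256  1.137 -1.096] err 0.0000 wrist [ 0.355 -0.018  0.09 ] elbow [0.01  0.072 0.577]
bottle 50 [-0.384  0.156  2.342  1.825  1.384 -0.951] err 0.0000 wrist [ 0.416 -0.09   0.09 ] elbow [0.08  0.046 0.573]
bottle 70 [-0.41   0.351  2.098  1.524  1.61  -0.88 ] err 0.0000 wrist [ 0.497 -0.137  0.09 ] elbow [0.144 0.016 0.555]
bottle 90 [-0.373  0.539  1.838  1.295  1.826 -0.841] err 0.0000 wrist [ 0.59  -0.153  0.09 ] elbow [ 0.201 -0.001  0.525]
tray -10 [-0.55  -0.008  2.49   2.68   0.964 -1.294] err 0.0000 wrist [ 0.351 -0.13   0.1  ] elbow [0.035 0.063 0.577]
tray 10 [-0.744  0.103  2.374  2.113  1.187 -1.014] err 0.0000 wrist [ 0.351 -0.224  0.1  ] elbow [0.077 0.028 0.575]
tray 30 [-0.832  0.282
[... 1230 characters left out ...]
9  2.506  4.17   0.501 -2.547] err 0.0052 wrist [0.324 0.161 0.343] elbow [-0.24   0.011  0.496]
bhigh 10 [-0.003 -0.832  2.58   2.339  0.248 -0.784] err 0.0020 wrist [0.325 0.071 0.352] elbow [-0.27   0.073  0.458]
bhigh 30 [-0.255 -0.718  2.518  1.797  0.805 -0.321] err 0.0000 wrist [ 0.355 -0.018  0.35 ] elbow [-0.214  0.131  0.487]
bhigh 50 [-0.384 -0.432  2.329  1.675  1.274 -0.342] err 0.0000 wrist [ 0.416 -0.09   0.35 ] elbow [-0.114  0.124  0.544]
bhigh 70 [-0.41  -0.138  2.088  1.548  1.627 -0.38 ] err 0.0000 wrist [ 0.497 -0.137  0.35 ] elbow [-0.017  0.086  0.574]
bhigh 90 [-0.373  0.123  1.828  1.426  1.916 -0.406] err 0.0000 wrist [ 0.59  -0.153  0.35 ] elbow [0.068 0.051 0.574]
```

```bash
cat > to.py <<'E'
import sys,numpy as np
from scipy.spatial.transform import Rotation as Ro
from station import ctrl
# usage: to.py x y z phi : shift (tool axes, now) and turn needed for tool horizontal at azimuth phi, TCP target
x,y,z,ph=map(float,sys.argv[1:5]);o=ctrl.get_obs();R=Ro.from_rotvec(o['tool_rot']);p=np.radians(ph)
zz=np.array([np.cos(p),np.sin(p),0]);xx=np.array([0,0,1.]);T=Ro.from_matrix(np.c_[xx,np.cross(zz,xx),zz])
d=np.array([x,y,z])-o['tool_pos'];print('t',o['t'],'pos',np.round(o['tool_pos'],4),'q',np.round(o['q'],2),'F',np.round(o['contact_force'],1),'open',round(o['opening'],4));print('shift now-axes',R.inv().apply(d).round(4),'shift target-axes',T.inv().apply(d).round(4),'turn deg',np.degrees((R.inv()*T).as_rotvec()).round(2))
E
python3 to.py .545 .040 .105 60
```

```text
t 11.7 pos [ 0.4178 -0.0967  0.3902] q [-0.88 -0.02  1.89  1.25  2.36 -0.43] F [ 0.9 -0.1  0.7] open 0.0855
shift now-axes [-0.2848  0.1209  0.143 ] shift target-axes [-0.2852  0.0418  0.182 ] turn deg [-27.05   0.03  -0.19]
```

```bash
python3 -m creep '[[1,0,0,0,-5.4,0,0],[1,0,0,0,-5.4,0,0],[1,0,0,0,-5.4,0,0],[1,0,0,0,-5.4,0,0],[1,0,0,0,-5.4,0,0],[1,0,0.0084,0.0364,0,0,0],[1,0,0.0084,0.0364,0,0,0],[1,0,0.0084,0.0364,0,0,0],[1,0,0.0084,0.0364,0,0,0],[1,0,0.0084,0.0364,0,0,0],[1,-0.03,0,0,0,0,0],[1,-0.03,0,0,0,0,0],[1,-0.03,0,0,0,0,0],[1,-0.03,0,0,0,0,0],[1,-0.03,0,0,0,0,0],[1,-0.03,0,0,0,0,0],[1,-0.02,0,0,0,0,0],[1,0,0,0,0,0,0],[1,0,0,0,0,0,0]]'; python3 to.py .545 .040 .105 60
python3 - <<'E'
from station import *
import cv2
k=calibration('wrist');print({a:np.round(b,4).tolist() for a,b in k.items()} if 0 else k)
im=get_image('wrist');cv2.imwrite('pics/w3.png',im[:,:,::-1])
for n in('oil_bottle',):print(models.search_frame('wrist',n))
E
```

```text
t: 13.6
tool_pos: [0.5459, 0.0391, 0.1932]
tool_rot: [-1.583, -0.919, -1.584]
contact_force: [1.1, 0.6, 0.5]
opening: 0.0854
t 13.6 pos [0.5459 0.0391 0.1932] q [-0.63  0.11  2.17  1.5   1.65 -0.71] F [1.1 0.6 0.5] open 0.0854
shift now-axes [-0.0882 -0.0015  0.0004] shift target-axes [-0.0882 -0.0012  0.0003] turn deg [-0.07  0.05  0.19]
{'mtx': array([[325.1922621 ,   0.        , 273.74851856],
       [  0.        , 325.1922621 , 209.44963738],
       [  0.        ,   0.        ,   1.        ]]), 'R': array([[ 0.86669828, -0.49882161,  0.00333196],
       [-0.15975254, -0.28388401, -0.94545703],
       [ 0.47256029,  0.81889369, -0.32572981]]), 't': array([-0.45427057,  0.3133551 , -0.06516966])}
[{'extent': [235.9, 198.8, 311.3, 370.4], 'conf': 0.91}]
```

View pics/w3.png

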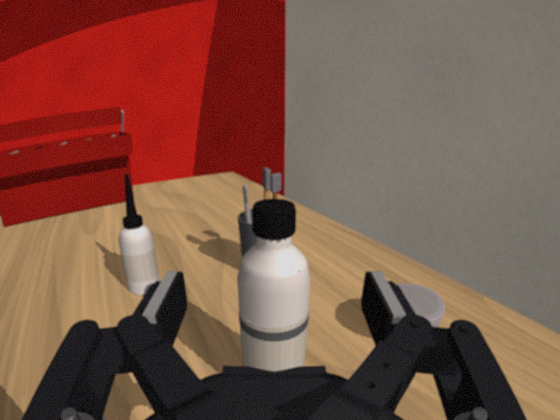

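The bottle is at columns 239–309, centred between the fingers at about column 274. I descend, advance and grip.

```bash
python3 -m creep '[[1,-0.022,0,0,0,0,0],[1,-0.022,0,0,0,0,0],[1,-0.022,0,0,0,0,0],[1,-0.022,0,0,0,0,0],[1,0,0,0,0,0,0],[1,0,0,0.02,0,0,0],[1,0,0,0.02,0,0,0],[1,0,0,0.02,0,0,0],[1,0,0,0.02,0,0,0],[1,0,0,0.02,0,0,0],[1,0,0,0.012,0,0,0],[1,0,0,0,0,0,0]]'; python3 to.py .598 .132 .105 60
python3 -m creep '[[0,0,0,0,0,0,0],[0,0,0,0,0,0,0],[0,0,0,0,0,0,0],[0,0,0,0,0,0,0],[0,0,0,0,0,0,0],[0,0,0,0,0,0,0],[0,0,0,0,0,0,0]]' 60
```

```text
t: 14.9
tool_pos: [0.6018, 0.1372, 0.1056]
tool_rot: [-1.58, -0.918, -1.585]
contact_force: [0.7, -1.3, 0.4]
opening: 0.0853
t 14.9 pos [0.6018 0.1372 0.1056] q [-0.38  0.37  2.08  1.68  1.48 -0.89] F [ 0.7 -1.3  0.4] open 0.0853
shift now-axes [-0.0006 -0.0007 -0.0064] shift target-axes [-0.0006 -0.0007 -0.0064] turn deg [-0.14 -0.05  0.18]
t: 15.6
tool_pos: [0.6014, 0.136, 0.1043]
tool_rot: [-1.582, -0.914, -1.585]
contact_force: [-2.4, -4.4, 5.5]
opening: 0.06
```

```bash
python3 -m creep '[[0,0.005,0,0,0,0,0],[0,0.015,0,0,0,0,0],[0,0.03,0,0,0,0,0],[0,0.035,0,0,0,0,0],[0,0.035,0,0,0,0,0],[0,0.035,0,0,0,0,0],[0,0.035,0,0,0,0,0],[0,0.03,0,0,0,0,0],[0,0.02,0,0,0,0,0],[0,0.01,0,0,0,0,0],[0,0,0,0,0,0,0]]'; python3 to.py .641 -.173 .355 10
```

```text
t: 16.7
tool_pos: [0.6009, 0.1366, 0.3535]
tool_rot: [-1.585, -0.916, -1.583]
contact_force: [-0.3, -1.2, -5.2]
opening: 0.0597
t 16.7 pos [0.6009 0.1366 0.3535] q [-0.38 -0.16  2.1   1.62  1.44 -0.36] F [-0.3 -1.2 -5.2] open 0.0597
shift now-axes [ 0.0008  0.1894 -0.2482] shift target-axes [ 0.0015  0.3119 -0.0143] turn deg [-50.01   0.07   0.1 ]
```

```bash
python3 -m creep '[[0,0,0.01,-0.013,0,0,0],[0,0,0.018,-0.023,0,0,0],[0,0,0.02,-0.026,0,0,0],[0,0,0.02,-0.027,0,0,0],[0,0,0.02,-0.027,0,0,0],[0,0,0.02,-0.027,0,0,0],[0,0,0.02,-0.027,0,0,0],[0,0,0.02,-0.026,0,0,0],[0,0,0.018,-0.023,0,0,0],[0,0,0.014,-0.018,0,0,0],[0,0,0.009,-0.012,-3,0,0],[0,0,0,0,-5,0,0],[0,0,0,0,-6,0,0],[0,0,0,0,-6,0,0],[0,0,0,0,-6,0,0],[0,0,0,0,-6,0,0],[0,0,0,0,-6,0,0],[0,0,0,0,-6,0,0],[0,0,0,0,-4,0,0],[0,0,0,0,-2,0,0]]'; python3 to.py .641 -.173 .355 10
```

```text
t: 18.7
tool_pos: [0.6394, -0.1724, 0.3487]
tool_rot: [-2.136, -0.181, -2.123]
contact_force: [1.6, 0.4, -4.3]
opening: 0.0601
t 18.7 pos [ 0.6394 -0.1724  0.3487] q [-0.72 -0.29  2.21  1.83  0.94 -0.42] F [ 1.6  0.4 -4.3] open 0.0601
shift now-axes [0.0063 0.0009 0.0015] shift target-axes [0.0063 0.0009 0.0015] turn deg [ 0.08  0.32 -0.21]
```

```bash
python3 -m creep '[[0,0,0,0,0,0,2],[0,0,0,0,0,0,5],[0,0,0,0,0,0,8],[0,0,0,0,0,0,8],[0,0,0,0,0,0,8],[0,0,0,0,0,0,8],[0,0,0,0,0,0,8],[0,0,0,0,0,0,8],[0,0,0,0,0,0,8],[0,0,0,0,0,0,8],[0,0,0,0,0,0,8],[0,0,0,0,0,0,8],[0,0,0,0,0,0,8],[0,0,0,0,0,0,8],[0,0,0,0,0,0,8],[0,0,0,0,0,0,8],[0,0,0,0,0,0,8],[0,0,0,0,0,0,8],[0,0,0,0,0,0,8],[0,0,0,0,0,0,8]]'; python3 to.py .641 -.173 .355 10
```

```text
t: 20.7
tool_pos: [0.6399, -0.1734, 0.3489]
tool_rot: [-0.521, 1.494, -0.253]
contact_force: [0.6, -0.2, -4.2]
opening: 0.06
t 20.7 pos [ 0.6399 -0.1734  0.3489] q [-0.72 -0.29  2.2   1.83  0.94  2.22] F [ 0.6 -0.2 -4.2] open 0.06
shift now-axes [-0.0054 -0.0027  0.0012] shift target-axes [ 0.0061 -0.0002  0.0012] turn deg [ 4.3000e-01  9.0000e-02 -1.5153e+02]
```

```bash
python3 -m creep '[[0,0,0,0,0,0,8],[0,0,0,0,0,0,8],[0,0,0,0,0,0,7],[0,0,0,0,0,0,4],[0,0,0,0,0,0,1.5],[0,0,0,0,0,0,0],[0,0,0,0,0,0,0],[0,0,0,0,0,0,0],[0,0,0,0,0,0,0],[0,0,0,0,0,0,0],[0,0,0,0,0,0,0],[0,0,0,0,0,0,0]]'; python3 to.py .641 -.173 .355 10
python3 - <<'E'
from station import *
import cv2,numpy as np
a,b=get_image('side'),get_image('top');cv2.imwrite('pics/inv.png',np.hstack([cv2.resize(a,(400,300)),cv2.resize(b,(400,300))])[:,:,::-1])
E
```

```text
t: 21.9
tool_pos: [0.6404, -0.1738, 0.3538]
tool_rot: [-0.144, 1.566, 0.13]
contact_force: [0.4, -0.4, -5.2]
opening: 0.0601
t 21.9 pos [ 0.6404 -0.1738  0.3538] q [-0.72 -0.29  2.2   1.83  0.94  2.71] F [ 0.4 -0.4 -5.2] open 0.0601
shift now-axes [-0.0012  0.0006  0.0007] shift target-axes [ 0.0012 -0.0006  0.0007] turn deg [-1.0000e-02  3.0000e-02 -1.7948e+02]
```

View pics/inv.png

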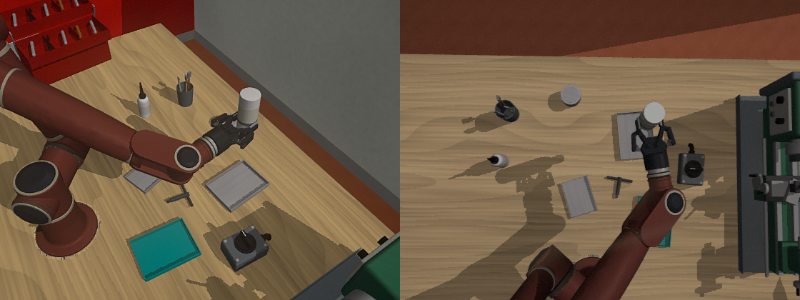

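```bash
python3 -m creep '[[0,0,0,0,0,0,0],[0,0,0,0,0,0,0],[0,0,0,0,0,0,0],[0,0,0,0,0,0,0],[0,0,0,0,0,0,0],[0,0,0,0,0,0,0],[0,0,0,0,0,0,0],[0,0,0,0,0,0,0],[0,0,0,0,0,0,0],[0,0,0,0,0,0,0],[0,0,0,0,0,0,0],[0,0,0,0,0,0,0],[0,0,0,0,0,0,0],[0,0,0,0,0,0,0],[0,0,0,0,0,0,0],[0,0,0,0,0,0,0],[0,0,0,0,0,0,0],[0,0,0,0,0,0,0],[0,0,0,0,0,0,0],[0,0,0,0,0,0,0]]'; python3 to.py .641 -.173 .355 10
```

```text
t: 24.0
tool_pos: [0.6404, -0.1738, 0.3537]
tool_rot: [-0.144, 1.566, 0.13]
contact_force: [0.4, 0.5, -4.5]
opening: 0.0597
t 24.0 pos [ 0.6404 -0.1738  0.3537] q [-0.72 -0.29  2.2   1.83  0.94  2.71] F [ 0.4  0.5 -4.5] open 0.0597
shift now-axes [-0.0013  0.0006  0.0007] shift target-axes [ 0.0013 -0.0007  0.0007] turn deg [ 0.000e+00  2.000e-02 -1.795e+02]
```

The pictures show the bottle upside down above the tray, base up at side (250,92) in the composite. It was held inverted for about 2.6 s. I turn it back.

```bash
python3 -m creep '[[0,0,0,0,0,0,-4],[0,0,0,0,0,0,-8],[0,0,0,0,0,0,-8],[0,0,0,0,0,0,-8],[0,0,0,0,0,0,-8],[0,0,0,0,0,0,-8],[0,0,0,0,0,0,-8],[0,0,0,0,0,0,-8],[0,0,0,0,0,0,-8],[0,0,0,0,0,0,-8],[0,0,0,0,0,0,-8],[0,0,0,0,0,0,-8],[0,0,0,0,0,0,-8],[0,0,0,0,0,0,-8],[0,0,0,0,0,0,-8],[0,0,0,0,0,0,-8],[0,0,0,0,0,0,-8],[0,0,0,0,0,0,-8],[0,0,0,0,0,0,-8],[0,0,0,0,0,0,-8]]' >/dev/null; python3 -m creep '[[0,0,0,0,0,0,-8],[0,0,0,0,0,0,-8],[0,0,0,0,0,0,-5],[0,0,0,0,0,0,-2.5],[0,0,0,0,0,0,0],[0,0,0,0,0,0,0],[0,0,0,0,0,0,0],[0,0,0,0,0,0,0]]';  python3 to.py .641 -.173 .118 10
python3 - <<'E'
from station import *
import cv2,numpy as np
a,b,c=get_image('side'),get_image('top'),get_image('wrist')
o=np.zeros((600,800,3),np.uint8);o[:300,:400]=cv2.resize(a[100:310,200:480],(400,300));o[:300,400:]=cv2.resize(b[60:270,240:520],(400,300));o[300:,:400]=cv2.resize(c,(400,300))
cv2.imwrite('pics/up.png',o[:,:,::-1])
E
```

```text
t: 26.8
tool_pos: [0.6404, -0.1738, 0.3537]
tool_rot: [-2.13, -0.186, -2.13]
contact_force: [0.2, -0.6, -4.6]
opening: 0.0597
t 26.8 pos [ 0.6404 -0.1738  0.3537] q [-0.72 -0.29  2.2   1.83  0.94 -0.42] F [ 0.2 -0.6 -4.6] open 0.0597
shift now-axes [-0.2357 -0.0006  0.0008] shift target-axes [-0.2357 -0.0007  0.0008] turn deg [-0.01  0.   -0.02]
```

View pics/up.png

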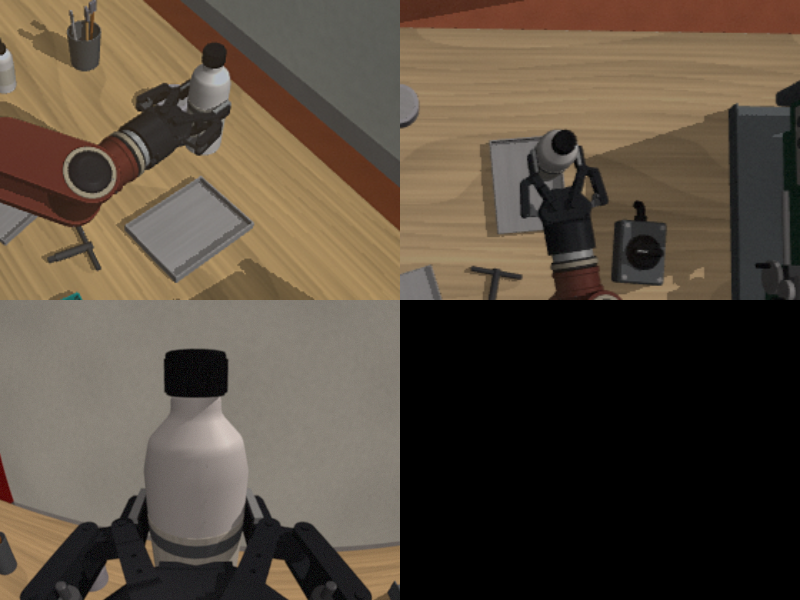

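```bash
python3 -m creep '[[0,-0.012,0,0,0,0,0],[0,-0.025,0,0,0,0,0],[0,-0.025,0,0,0,0,0],[0,-0.025,0,0,0,0,0],[0,-0.025,0,0,0,0,0],[0,-0.025,0,0,0,0,0],[0,-0.025,0,0,0,0,0],[0,-0.025,0,0,0,0,0],[0,-0.02,0,0,0,0,0],[0,-0.015,0,0,0,0,0],[0,-0.008,0,0,0,0,0],[0,-0.004,0,0,0,0,0],[0,0,0,0,0,0,0],[0,0,0,0,0,0,0],[0,0,0,0,0,0,0],[0,0,0,0,0,0,0]]';  python3 to.py .641 -.173 .107 10
```

```text
t: 28.55
tool_pos: [0.6406, -0.174, 0.1207]
tool_rot: [-2.129, -0.188, -2.132]
contact_force: [-0.1, 0.6, -4.2]
opening: 0.0601
t 28.55 pos [ 0.6406 -0.174   0.1207] q [-0.72  0.25  2.2   2.12  1.16 -1.  ] F [-0.1  0.6 -4.2] open 0.0601
shift now-axes [-0.0137 -0.0009  0.0005] shift target-axes [-0.0137 -0.0009  0.0005] turn deg [-0.01 -0.06  0.06]
```

```bash
python3 -m creep '[[0,-0.002,0,0,0,0,0],[0,-0.002,0,0,0,0,0],[0,-0.002,0,0,0,0,0],[0,-0.002,0,0,0,0,0],[0,-0.001,0,0,0,0,0],[0,-0.001,0,0,0,0,0],[0,-0.001,0,0,0,0,0],[0,0,0,0,0,0,0],[0,0,0,0,0,0,0]]';  python3 to.py .641 -.173 .107 10
python3 -m creep '[[0,-0.001,0,0,0,0,0],[0,0,0,0,0,0,0],[0,0,0,0,0,0,0]]'; python3 -m creep '[[0,-0.001,0,0,0,0,0],[0,0,0,0,0,0,0],[0,0,0,0,0,0,0]]'
```

```text
t: 29.45
tool_pos: [0.6404, -0.1738, 0.1087]
tool_rot: [-2.13, -0.187, -2.13]
contact_force: [-0.2, 1.3, -3.3]
opening: 0.0597
t 29.45 pos [ 0.6404 -0.1738  0.1087] q [-0.72  0.28  2.19  2.13  1.17 -1.02] F [-0.2  1.3 -3.3] open 0.0597
shift now-axes [-0.0017 -0.0007  0.0007] shift target-axes [-0.0017 -0.0007  0.0007] turn deg [-0.02 -0.    0.  ]
t: 29.75
tool_pos: [0.6404, -0.1738, 0.1077]
tool_rot: [-2.13, -0.187, -2.13]
contact_force: [0.4, 0.6, -4.8]
opening: 0.0602
t: 30.05
tool_pos: [0.6405, -0.1739, 0.1072]
tool_rot: [-2.129, -0.187, -2.131]
contact_force: [-0.8, 0.0, -2.4]
opening: 0.0601
```

Contact is just beginning, with the force dropping from −4.8 to −2.4 N. One more step down, then release.

```bash
python3 -m creep '[[0,-0.0006,0,0,0,0,0],[0,0,0,0,0,0,0],[0,0,0,0,0,0,0]]'; python3 -m creep '[[0.8,0,0,0,0,0,0],[0.9,0,0,0,0,0,0],[1,0,0,0,0,0,0],[1,0,0,0,0,0,0],[1,0,0,0,0,0,0],[1,0,0,0,0,0,0]]' 20; python3 to.py .641 -.173 .107 10
python3 - <<'E'
from station import *
import cv2,numpy as np
a,b,c=get_image('side'),get_image('top'),get_image('wrist')
o=np.zeros((600,800,3),np.uint8);o[:300,:400]=cv2.resize(a[150:360,180:460],(400,300));o[:300,400:]=cv2.resize(b[60:270,240:520],(400,300));o[300:,:400]=cv2.resize(c,(400,300))
cv2.imwrite('pics/set.png',o[:,:,::-1])
E
```

```text
t: 30.35
tool_pos: [0.6406, -0.1738, 0.1073]
tool_rot: [-2.127, -0.188, -2.133]
contact_force: [-3.1, 2.0, 3.4]
opening: 0.0597
t: 30.95
tool_pos: [0.6404, -0.1738, 0.1061]
tool_rot: [-2.13, -0.187, -2.13]
contact_force: [0.6, 0.6, 0.9]
opening: 0.0856
t 30.95 pos [ 0.6404 -0.1738  0.1061] q [-0.72  0.29  2.19  2.13  1.18 -1.03] F [0.6 0.6 0.9] open 0.0856
shift now-axes [ 0.0009 -0.0007  0.0007] shift target-axes [ 0.0009 -0.0007  0.0007] turn deg [-0.01  0.   -0.  ]
```

View pics/set.png

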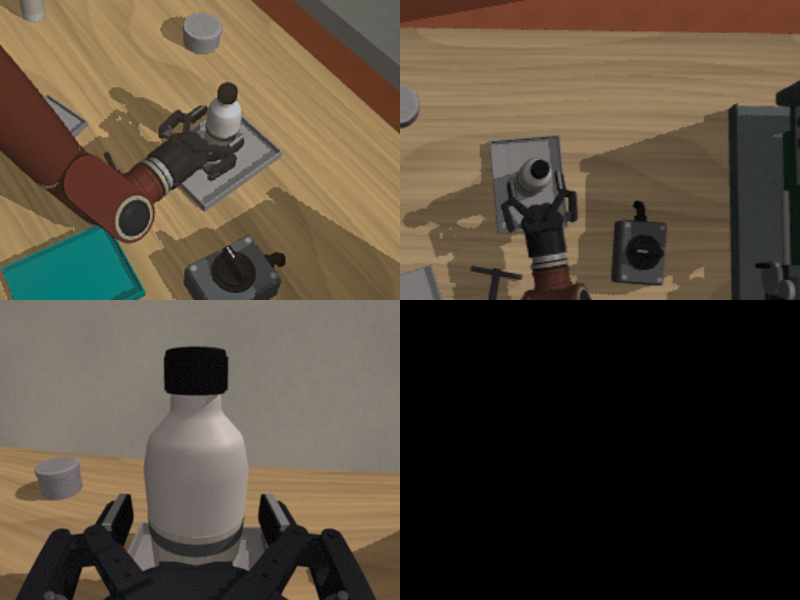

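The bottle stands free on the tray, at (537,172) in the composite's top view, and the isolator is still off. I retreat.

```bash
python3 -m creep '[[1,0,0,-0.005,0,0,0],[1,0,0,-0.01,0,0,0],[1,0,0,-0.01,0,0,0],[1,0,0,-0.01,0,0,0],[1,0,0,-0.01,0,0,0],[1,0,0,-0.01,0,0,0],[1,0,0,-0.01,0,0,0],[1,0,0,-0.01,0,0,0],[1,0,0,-0.005,0,0,0],[1,0,0,0,0,0,0],[1,0,0,0,0,0,0]]'; python3 to.py .56 -.187 .106 10
```

```text
t: 32.2
tool_pos: [0.5616, -0.1879, 0.1062]
tool_rot: [-2.13, -0.187, -2.13]
contact_force: [0.8, 0.3, -0.6]
opening: 0.0854
t 32.2 pos [ 0.5616 -0.1879  0.1062] q [-0.89  0.2   2.32  1.99  1.28 -1.01] F [ 0.8  0.3 -0.6] open 0.0854
shift now-axes [-0.0002 -0.0012 -0.0014] shift target-axes [-0.0002 -0.0012 -0.0014] turn deg [ 0.   -0.01  0.01]
```

```bash
python3 -m creep '[[1,0.01,0,-0.004,0,0,0],[1,0.02,0,-0.004,0,0,0],[1,0.03,0,-0.004,0,0,0],[1,0.03,0,0,0,0,0],[1,0.03,0,0,0,0,0],[1,0.02,0,0,0,0,0],[1,0.01,0,0,0,0,0],[1,0,0,0,0,0,0],[1,0,0,0,0,0,0]]'
python3 - <<'E'
from h import *
a,b=get_image('side'),get_image('top')
cv2.imwrite('pics/fin.png',np.vstack([np.hstack([cv2.resize(a,(400,300)),cv2.resize(b,(400,300))]),np.hstack([cv2.resize(a[180:390,200:480],(400,300)),cv2.resize(b[90:300,200:480],(400,300))])])[:,:,::-1])
B={'oiler':[121,216,153,236],'tin':[225,118,257,150],'key':[289,246,328,276],'pot':[131,132,166,174]}
for n in('spout_oiler','grease_tin','chuck_key','brush_pot','oil_bottle'):print(n,[np.round(d['extent']).tolist() for d in models.search_frame('top',n)][:2])
E
```

```text
t: 33.1
tool_pos: [0.5497, -0.1894, 0.255]
tool_rot: [-2.131, -0.186, -2.128]
contact_force: [-0.0, 0.2, -1.0]
opening: 0.085
spout_oiler [[122.0, 214.0, 153.0, 233.0]]
grease_tin [[226.0, 116.0, 256.0, 152.0], [121.0, 215.0, 152.0, 235.0]]
chuck_key [[289.0, 247.0, 328.0, 279.0]]
brush_pot [[305.0, 155.0, 359.0, 225.0]]
oil_bottle [[322.0, 172.0, 348.0, 194.0]]
```

View pics/fin.png

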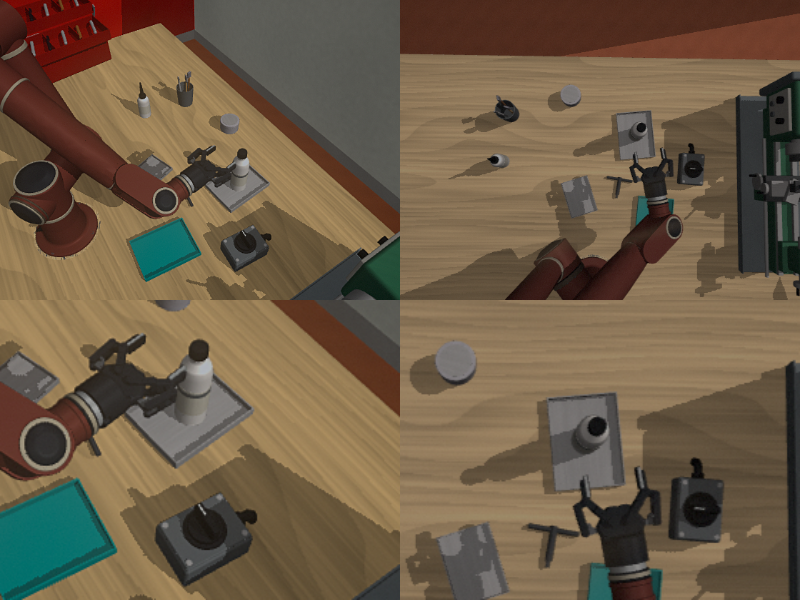

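The bottle stands upright near the middle of the tray, the isolator is off, the other things are where they were, and the arm is clear.

```bash
python3 -c "
from station import finish_job;print(finish_job())"
```

```text
the job is handed in; nothing more can be done
None
```

The job is done and handed in at about 33 s of the 72 s allowed. No verdict was given.

- **Isolator:** I gripped the handle bar and turned it about 91° counter-clockwise. The last pictures still show its index line across the box, which is off.
- **Bottle:** I took the oil bottle with the screw cap horizontally and turned it fully over above the tray. It stayed upside down for about 2.6 s before I turned it back. I lowered it onto the larger steel tray until the contact force changed by only a few newtons, then let go and backed off.
- **Last checks:** The bottle stands upright near the middle of the tray, and the gripper is open and touching nothing.
- **Other things:** The network boxes for the spout oiler, grease tin and chuck key match the start to within about 3 pixels. The network missed the brush pot this time and reported the tray in its place. The picture shows the pot where it was.
- **Discrepancy:** My fitted arm model was off by up to 14 mm, so I used it only for planning and took positions from the measured tool pose.

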